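# Put the dried tuning forks away

### The job

The two tuning forks have dried on the long open hook over the white drip tray. Lift them off: hang the longer fork on the sprung-gate snap hook, past the gate so that it snaps shut behind, and the shorter one on the other, shorter open hook. Do not drop a fork, and leave the things on the shelf where they stand.

Things in the scene. Friction and masses are not known exactly. Their poses are not given: they have to be found in the camera images.
- long_fork: The longer aluminium tuning fork, 182 mm long, about 150 g, hanging upright by the eye in its stem. Origin: middle of the underside of the eye's top bar, where it rests on a rod; z up, x along the eye's axis (and rod), y across. Eye opening 28 mm wide (y), 36 mm high (z -36..0, upper corners filled a little), bars 8 mm, 44 mm wide outside. Below it two 8 mm tines at y = +/-14 mm, to z = -136 mm.
- long_grip (a point): Grip point of the longer fork: on its square stem, 31 mm above the fork's origin. The stem, 14 x 14 mm, stands on the eye's 8 mm top bar and runs from 8 to 46 mm above the origin. All below the stem is 8 mm thick along the fork's x.
- short_fork: The shorter aluminium tuning fork, 138 mm long, about 120 g, hanging upright by the eye in its stem. Origin: middle of the underside of the eye's top bar, where it rests on a rod; z up, x along the eye's axis (and rod), y across. Eye opening 28 mm wide (y), 36 mm high (z -36..0, upper corners filled a little), bars 8 mm, 44 mm wide outside. Below it two 8 mm tines at y = +/-14 mm, to z = -92 mm.
- short_grip (a point): Grip point of the shorter fork: on its square stem, 31 mm above the fork's origin. The stem, 14 x 14 mm, stands on the eye's 8 mm top bar and runs from 8 to 46 mm above the origin. All below the stem is 8 mm thick along the fork's x.
- drying_stand: Long open hook: fixed steel stand, origin at the foot of its 14 mm round post (top at 206 mm), z up, base 100 x 66 x 14 mm. An 8 mm round rod, axis 190 mm above the shelf, runs from the post along the stand's own -x, 105 mm long. White drip tray, 12 mm high, below. At the start both forks hang here, about 45 mm apart (x near -37 and -82 mm), either one in front; origins 194 mm above the shelf.
- drying_tip (a point): Top of the upturned tip at the end of the long hook's rod, 14 mm above the rod's axis; the tip's front reaches to the stand's x = -112 mm. To pass the tip, going on or off, a fork must be raised 11 to 27 mm from its seated height and moved along the rod.
- store_stand: Shorter open hook: fixed steel stand, origin at the foot of its 14 mm round post (top at 206 mm), z up, base 100 x 66 x 14 mm. An 8 mm round rod, axis 190 mm above the shelf, runs from the post along the stand's own -x, 70 mm long. No tray; starts empty. The origin of a fork hung on it is 194 mm above the shelf.
- store_tip (a point): Top of the upturned tip at the end of the shorter hook's rod, 14 mm above the rod's axis; the tip's front reaches to the stand's x = -77 mm. To pass the tip, going on or off, a fork must be raised 11 to 27 mm from its seated height and moved along the rod.
- snap_stand: Snap hook: fixed steel stand, origin at the foot of its 14 mm round post (top at 206 mm), z up, base 100 x 66 x 14 mm. An 8 mm round rod, axis 190 mm above the shelf, runs from the post along the stand's own -x to a plain nose. A level 8 mm bar goes from the post to y = +50 mm, then beside the rod to the gate's hinge. Starts empty; a hung fork's origin is 194 mm up.
- snap_nose (a point): Free end of the snap hook's rod, at its axis, x = -99 mm of the stand. The fork's eye is threaded over it along the stand's +x, raised some 10 to 25 mm above its seated height; the eye's bar on the +y side pushes the gate in. The gate snaps shut behind once a centred fork's origin is at about x = -45 mm; it may go on to x = -20 mm.
- gate_hinge (a point): Vertical hinge axis of the brass gate, at x = -90, y = +50, z = 190 mm of the snap stand. The shut gate, 45 mm long, 6 mm thick, 10 mm high, reaches from here to y = +5 mm beside the nose and closes the mouth; it swings inward only, its free end towards the post.
- gate (a joint): Angle of the snap hook's gate in rad: 0 shut, growing as it is pressed inward, to 1.3. Sprung shut; a bar pushing it meets about 1 to 4 N.
- impression: Grey acrylic ear impression, rounded cone, 60 mm high, 44 mm wide, loose, origin under its centre. Bystander.
- vial: Frosted glass vial with white cap, 70 mm high, 32 mm diameter, loose, origin under its centre. Bystander.
- bottle: White bottle, 150 mm high, 52 mm diameter, loose, origin under its centre. Bystander.
- tip_box: Cardboard box 70 x 50 x 40 mm, loose, origin under its centre. Bystander.
- file: Small steel file lying flat, 190 mm long along x, handle (24 mm wide, 18 mm high) to -x, loose, origin near its middle, at shelf level. Bystander.
- dish: Shallow white dish, 90 mm diameter, 20 mm high, loose, origin under its centre. Bystander.
- vise: Fixed bench vise about 160 x 90 mm, 122 mm high to the top of the tan aid shell in its brass jaws; origin under its centre. Bystander, at the left side.

How it is judged (in metres and radians):
At the end, for the whole second after the job is handed in: At rest: longer fork on the snap hook's rod, between post and shut gate (within 0.08 rad); shorter fork on the shorter open hook's rod, between post and tip. Each seat point lies on its rod within 16 mm sideways and 8 mm in height; forks within 0.2 rad of upright (x of long_fork in the frame of snap_stand between -0.08 and -0.005 m and y of long_fork in the frame of snap_stand between -0.016 and 0.016 m and z of long_fork in the frame of snap_stand between 0.186 and 0.202 m and angle between each of long_fork, short_fork's own z axis and vertical below 0.2 rad and linear speed of each of long_fork, short_fork below 0.03 m/s and value of joint gate below 0.08 rad and x of short_fork in the frame of store_stand between -0.076 and -0.005 m and y of short_fork in the frame of store_stand between -0.016 and 0.016 m and z of short_fork in the frame of store_stand between 0.186 and 0.202 m); the robot touches nothing.
It fails at once if a fork is dropped (height (world z) of any of long_fork, short_fork below 0.12 m).
It fails at once if a loose bystander is shifted by more than 30 mm or tipped over (distance of any of impression, vial, bottle, tip_box, file, dish from where it was at the start of the episode above 0.03 m or angle between any of impression, vial, bottle, tip_box, file, dish's own z axis and vertical above 0.6 rad).
It also fails if it takes over 72 s, if anything falls off the work surface, if the arm or the gripper's body presses on something with over 40 N, if the wrist force passes 120 N, or if a joint passes its speed limit or range.

### The arm

A 7-joint arm with a two-finger parallel gripper is mounted at the origin on the work surface. World frame = base frame: x ahead of the robot, y to its left, z up, the work surface at z = 0. Lengths are in mm, angles in degrees, forces in N, time in s.
With the tool pointing down it reaches from about 400 to 925 mm from the base axis. Payload 5.6 kg.
Tool frame: the origin (TCP) lies at the very end of the fingers, on their centre line; the grasp point (between the pads) lies 19 mm behind it; z points along the fingers, y is the line along which they close (so a half turn about z gives the same grasp; the last joint's range is limited). The gripper opens to 85 mm and grips with 20 to 120 N. Pads are 22 mm wide; open, the fingers measure 114 mm over their backs; the gripper's body (76 mm by 85 mm) begins 54 mm behind the grasp point. The pads swing forward as they close: fully open they stand 13 mm farther back than shut.
Start: joints at [70.13, 26.786, -0.665, 91.828, 0.344, 61.387, -3.226], TCP at [194.405, -620.254, 231.29] pointing down, gripper open.
Joint ranges: [-144.91, 144.91], [-17.63, 115.5], [-89.93, 88.59], [15.96, 139.68], [-74.01, 254.01], [8.47, 105.57], [-167.45, 167.45]. Speed limits (degrees/s): [147.25, 147.25, 180, 180, 180, 180, 180].

### API

Orientations are given as [roll, pitch, yaw] about the fixed x, y, z axes, in that order (R = Rz(yaw) Ry(pitch) Rx(roll)).
In Python, from rig import env, get_image, get_calibration, observe gives the robot as it stands (env), with the cameras as plain functions and the readings as plain functions.
- The arm moves only by the shell command python3 inch.py 'ROWS'. ROWS is a JSON list that holds a single list of rows (three levels of brackets), with 1 to 5 rows, each of 7 numbers: a rotation vector rx, ry, rz in degrees, then dx, dy, dz in mm, then the finger opening in mm; each row shifts and turns the commanded pose from where the row before left it, along the tool's axes as they then stand; what a row does not reach is not made up. A row lasts 1/12 s, in which the tool goes at most 41.7 mm and 7.16 degrees, less where a joint would pass 70% of its speed; a pose out of reach is approached as far as the arm can. The fingers move at their own pace and stop on an object; the grip force is fixed at half the most. Time passes only in rows, so rows that do not move let the fingers close. It prints the time, the measured TCP pose, the force, the opening and the grip force at its end. Input that does not fit is refused with a message, and nothing moves.
- observe(): the state, without advancing time (a new reading comes with each control period).
- get_image(name): name is "side" or "top"; returns (picture, depth): 480x640x3 uint8, red, green, blue; 480x640 float32, mm along the optical axis (not along the pixel's ray), 0 where there is no reading.
- get_calibration(name): a dict with "mtx" (3x3 intrinsics, pixels), "rvec" (rotation vector, rad) and "tvec" (3), from world to camera coordinates, as OpenCV has them. Camera axes: x right, y down, z forward; pixel columns grow to the right and rows downward; lengths in mm; the calibration is good to about 2 mm. A picture is of the moment at which its call begins. get_calibration takes no time and is no camera call.
- env.finish_job(): hands the job in; it is judged then, once.
The state is a dict: "clock": time; "joint_pos": joint angles; "qd": joint speeds; "joint_torque": joint torques, N m; "tool_pos": TCP position; "tool_rot": TCP orientation; "contact_force": force on the tool from outside, world axes, zero at the start; "torque": the same for the moment, N m; "finger_gap": finger opening in mm; "gripper_force": force on a finger pad.
Only numpy, scipy, OpenCV 4.12 (cv2) and the standard library are available. Lean on these libraries where they do the work, as an engineer would, in place of code of your own. Each camera call takes 0.05 s, during which the arm holds its last target. There are 200 camera calls.

## Working session

There is one attempt and no reset: what is moved stays moved. The work goes in short steps, Python scripts to look and compute and a shell command to move; the robot and the scene stay as the last step left them, time stands still between calls to the robot, and variables do not carry over. Pictures are saved under pics/ and viewed, at most 10 in all, crops included, and the job is handed in when it is done.

```bash
ls; mkdir -p pics
python3 - <<'E'
from rig import env, get_image, get_calibration, observe
import cv2,numpy as np
print(observe())
for n in("side","top"):
    p,d=get_image(n);np.save(f"pics/{n}0.npy",d);cv2.imwrite(f"pics/{n}0.png",p[:,:,::-1])
    c=get_calibration(n);R=cv2.Rodrigues(np.array(c["rvec"],float))[0];print(n,c["mtx"],R.round(3),-R.T@np.array(c["tvec"]).ravel())
E
```

```text
inch.py
pics
rig.py
{'clock': 0.0, 'joint_pos': array([70.13023304, 26.83738682, -0.66540284, 91.88167344,  0.34288853,
       61.38389956, -3.22611188]), 'qd': array([-0.00423832,  0.04774538, -0.1235899 , -0.03250728, -0.033207  ,
        0.05327474, -0.08655602]), 'joint_torque': array([ 1.08398287e-04, -5.32387769e+01,  2.16911745e-02, -2.51305872e+01,
        1.14578303e-02,  7.81935698e-03,  1.16097092e-05]), 'tool_pos': array([ 194.22204053, -619.7259845 ,  230.31716175]), 'tool_rot': array([-1.79899206e+02,  5.99840109e-03,  1.74021530e+01]), 'contact_force': array([-1.15292825,  0.37488924, -0.04824311]), 'torque': array([ 0.02987194, -0.00359742, -0.0305378 ]), 'gripper_force': 0.0, 'finger_gap': 85.69769967275701}
side [[480.59503623   0.         319.10257571]
 [  0.         480.59503623 247.80903476]
 [  0.           0.           1.        ]] [[-0.702 -0.712 -0.006]
 [-0.36   0.362 -0.86 ]
 [ 0.614 -0.602 -0.511]] [-24.04911659 645.05808133 643.94501323]
top [[475.70020517   0.         317.17603549]
 [  0.         475.70020517 242.30316549]
 [  0.           0.           1.        ]] [[ 0.021 -0.999  0.029]
 [-0.997 -0.023 -0.078]
 [ 0.079 -0.027 -0.997]] [ 474.29875047  101.32939377 1187.52602709]
```

View pics/top0.png

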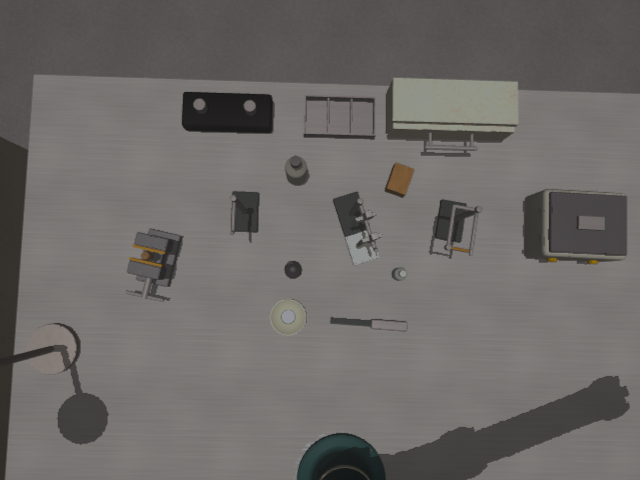

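View pics/side0.png

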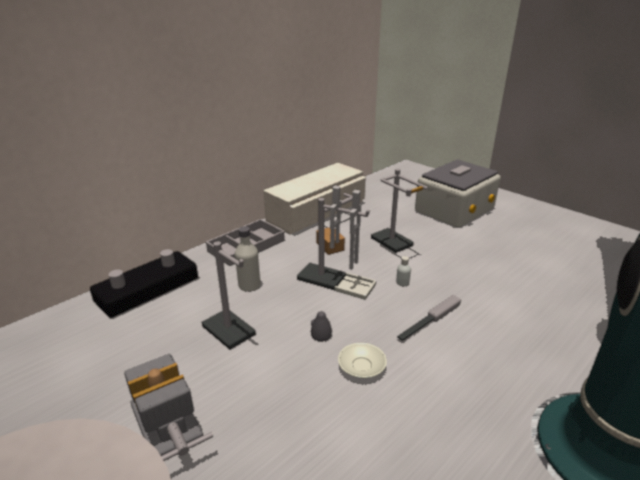

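Top view: shorter open hook near (245,212), drying stand with both forks near (360,225), snap hook near (460,230). The side view shows the same three, at (222,290), (340,240) and (396,215). I'll enlarge both.

Run:
```python
import cv2
t=cv2.imread("pics/top0.png");s=cv2.imread("pics/side0.png")
# side crop 190..430 x 165..345 scale 3.33
a=cv2.convertScaleAbs(cv2.resize(s[165:345,190:430],(800,600),interpolation=cv2.INTER_CUBIC),alpha=1.5)
cv2.imwrite("pics/sc.png",a)
b=cv2.resize(t[180:275,220:490],(800,281),interpolation=cv2.INTER_CUBIC)
c=cv2.resize(t[185:270,325:395],(0,0),fx=3.5,fy=3.5,interpolation=cv2.INTER_CUBIC)
d=cv2.resize(t[185:270,430:490],(0,0),fx=3.5,fy=3.5,interpolation=cv2.INTER_CUBIC)
e=cv2.resize(t[185:270,220:270],(0,0),fx=3.5,fy=3.5,interpolation=cv2.INTER_CUBIC)
import numpy as np
f=np.hstack([e,c,d]);print(f.shape)
f=cv2.resize(f,None,fx=800/f.shape[1],fy=800/f.shape[1]);print(f.shape)
cv2.imwrite("pics/tc.png",cv2.convertScaleAbs(f,alpha=1.6))
```

```text
(298, 630, 3)
(378, 800, 3)
```

View pics/sc.png

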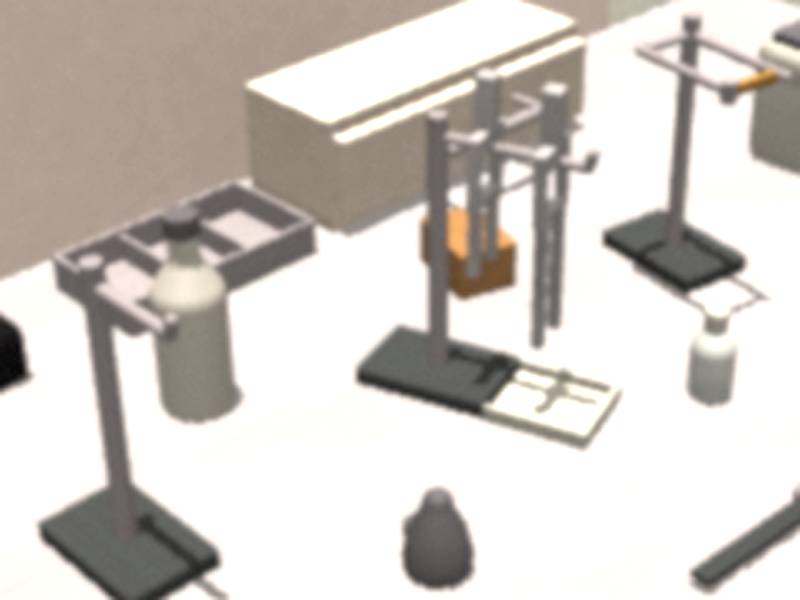

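View pics/tc.png

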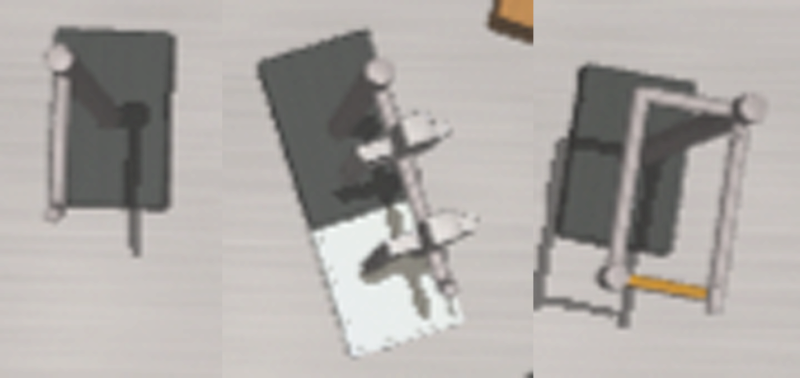

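The top crop shows each stand's post, rod and tip, and the gate in brass at (665,288). The long fork is in front, nearest the tip: its stem top is at tc (467,224), the short fork's at (440,127). The side crop confirms it, since the front fork's tines reach lower, to (538,345). Next: triangulate these points and fit the stand poses.

```bash
cat > h.py <<'E'
from rig import env, get_image, get_calibration, observe
import cv2,numpy as np
from scipy.optimize import least_squares
C={}
for n in("side","top"):
    c=get_calibration(n);C[n]=(np.array(c["mtx"],float),np.array(c["rvec"],float),np.array(c["tvec"],float).ravel())
def proj(n,X): 
    m,r,t=C[n]; return cv2.projectPoints(np.array(X,float).reshape(-1,3),r,t,m,None)[0].reshape(-1,2)
def tri(pt,ps):
    f=lambda X: np.r_[proj("top",X)[0]-pt,proj("side",X)[0]-ps]
    s=least_squares(f,[600,0,200]); return s.x,np.abs(s.fun).max()
E
cat > m.py <<'E'
from h import *
tc=lambda u,v,o:(o[0]+(u-o[1])/4.444,185+v/4.444)
sc=lambda u,v:(190+u/3.333,165+v/3.333)
E_,D_,S_=(220,0),(325,222.2),(430,533.3)
P={"store_post":(tc(60,55,E_),sc(91,262),(0,0,206)),"store_tip":(tc(55,213,E_),sc(171,320),(-73.5,0,204)),
"dry_post":(tc(379,72,D_),sc(437,117),(0,0,206)),"dry_tip":(tc(449,289,D_),sc(592,156),(-108.5,0,204)),
"long_top":(tc(467,222,D_),sc(556,90),(-82,0,240)),"short_top":(tc(441,126,D_),sc(488,75),(-37,0,240)),
"snap_post":(tc(751,107,S_),sc(692,21),(0,0,206)),"snap_nose":(tc(713,310,S_),sc(785,74),(-99,0,190)),"snap_hinge":(tc(612,277,S_),sc(728,95),(-90,50,195))}
for k,(a,b,_) in P.items():
    X,e=tri(a,b);print(k,X.round(1),e.round(2))
for st,ks in {"store":["store_post","store_tip"],"dry":["dry_post","dry_tip","long_top","short_top"],"snap":["snap_post","snap_nose","snap_hinge"]}.items():
    def f(q):
        c,s=np.cos(q[2]),np.sin(q[2]);r=[]
        for k in ks:
            m=P[k][2];X=[q[0]+c*m[0]-s*m[1],q[1]+s*m[0]+c*m[1],m[2]]
            r+=[proj("top",X)[0]-P[k][0],proj("side",X)[0]-P[k][1]]
        return np.concatenate(r)
    s=least_squares(f,[600,0,0]);print(st,s.x[:2].round(1),np.degrees(s.x[2]).round(1),s.fun.round(1))
E
python3 m.py
```

```text
store_post [641.4 250.4 207.7] 0.13
store_tip [568.2 251.3 203.4] 0.37
dry_post [640.3 -13.2 206.9] 0.16
dry_tip [539.4 -48.  202.1] 0.24
long_top [569.2 -49.4 236.6] 1.2
short_top [613.3 -36.3 237. ] 1.68
snap_post [ 629.9 -265.1  203.9] 0.22
snap_nose [ 534.5 -248.4  196.3] 0.37
snap_hinge [ 549.1 -202.2  190.6] 0.09
store [641.8 250.2] -0.8 [ 0.1 -0.1  0.2  0.7 -0.4 -0.4  0.3 -0.3]
dry [644.  -18.2] 18.4 [ 2.2 -1.7  0.6 -0.8  2.1 -1.   1.1 -1.8 -3.1  0.3  0.6 -0.4 -4.1  0.7
  1.1  0.2]
snap [ 631.1 -264. ] -8.1 [-0.  -0.6 -0.8 -0.8 -0.5  0.5  1.   2.5  0.4 -0.2  0.1 -1.7]
```

Run:
```python
from h import *
for n in("side","top"):
    d=np.load(f"pics/{n}0.npy");m,r,t=C[n];R=cv2.Rodrigues(r)[0]
    v,u=np.nonzero(d>0);z=d[v,u];X=(np.c_[(u-m[0,2])/m[0,0]*z,(v-m[1,2])/m[1,1]*z,z]-t)@R
    k=(X[:,0]>530)&(X[:,0]<640)&(X[:,1]<-10)&(X[:,1]>-90)&(X[:,2]>215)&(X[:,2]<250)
    print(n,k.sum());print(np.c_[u[k],v[k],X[k].round(0)].astype(int)[::max(1,k.sum()//30)].tolist())
q=np.radians(19)
for l in(-82,-37):
    b=np.array([640.3+l*np.cos(q),-13.2+l*np.sin(q),240]);print(l,b,proj("top",b),proj("side",b))
t=cv2.imread("pics/top0.png")[195:260,345:395];cv2.imwrite("pics/t2.png",cv2.resize(t,None,fx=9,fy=9,interpolation=cv2.INTER_NEAREST))
```

```text
side 231
[[335, 185, 620, -34, 242], [339, 186, 607, -33, 243], [338, 187, 607, -29, 243], [337, 188, 605, -24, 243], [336, 189, 610, -26, 238], [335, 190, 611, -25, 236], [355, 190, 570, -40, 244], [334, 191, 612, -22, 234], [353, 191, 571, -36, 242], [360, 191, 563, -48, 241], [339, 192, 606, -32, 230], [358, 192, 562, -41, 242], [337, 193, 604, -23, 232], [356, 193, 564, -37, 240], [335, 194, 610, -23, 227], [354, 194, 569, -37, 236], [333, 195, 613, -21, 225], [340, 195, 607, -36, 222], [359, 195, 561, -43, 234], [338, 196, 605, -27, 223], [357, 196, 562, -39, 233], [336, 197, 608, -25, 221], [355, 197, 567, -38, 230], [334, 198, 612, -22, 218], [353, 198, 569, -34, 228], [360, 198, 562, -48, 226], [339, 199, 605, -31, 215], [359, 199, 560, -43, 226], [356, 200, 563, -37, 225], [354, 201, 568, -37, 221], [352, 202, 570, -33, 219], [359, 202, 561, -44, 218], [357, 203, 562, -39, 217]]
top 122
[[369, 210, 617, -28, 237], [368, 211, 615, -26, 239], [365, 212, 613, -20, 238], [369, 212, 614, -28, 235], [365, 213, 611, -20, 236], [369, 213, 611, -28, 238], [364, 214, 611, -19, 224], [
[... 156 characters left out ...]
39], [366, 217, 604, -22, 233], [370, 217, 604, -31, 232], [367, 218, 602, -25, 229], [375, 232, 573, -40, 239], [374, 233, 571, -39, 235], [370, 234, 570, -33, 221], [374, 234, 569, -38, 239], [370, 235, 568, -32, 226], [374, 235, 567, -39, 236], [370, 236, 566, -32, 224], [374, 236, 565, -38, 241], [378, 236, 565, -47, 237], [373, 237, 563, -36, 238], [377, 237, 563, -44, 239], [374, 238, 561, -38, 240], [378, 238, 561, -47, 236], [374, 239, 559, -38, 239], [372, 240, 557, -36, 229]]
-82 [562.7674768  -39.89658867 240.        ] [[374.86940768 236.9540651 ]] [[357.36200167 192.73008881]]
-37 [605.3158127  -25.24602171 240.        ] [[367.859826   215.74569506]] [[337.24958073 188.8527703 ]]
```

View pics/t2.png

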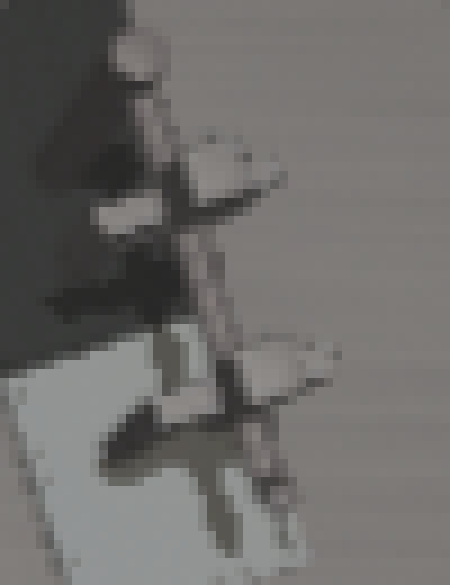

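Reading the enlarged crop, the stem tops are at (270,370), which is raw (375,236.1), for the long fork and (213,172), raw (368.7,214.1), for the short one. I'll re-triangulate those and fit the rods from depth as a check.

```bash
python3 - <<'E'
from h import *
print(tri((375,236.1),(356.8,192)),tri((368.7,214.1),(336.4,187.5)))
S={"store":(641.6,250.3,-.8,70),"dry":(640.3,-13.2,19,105),"snap":(630.3,-264.6,-9,99)}
for n in("side","top"):
    d=np.load(f"pics/{n}0.npy");m,r,t=C[n];R=cv2.Rodrigues(r)[0]
    v,u=np.nonzero(d>0);z=d[v,u];X=(np.c_[(u-m[0,2])/m[0,0]*z,(v-m[1,2])/m[1,1]*z,z]-t)@R
    for k,(x,y,q,L) in S.items():
        q=np.radians(q);M=np.array([[np.cos(q),-np.sin(q)],[np.sin(q),np.cos(q)]]);l=(X[:,:2]-[x,y])@M
        a=(np.abs(X[:,2]-190)<10)&(l[:,0]<-12)&(l[:,0]>-L+8)&(np.abs(l[:,1])<12)
        p=np.polyfit(l[a,0],l[a,1],1);b=(np.abs(X[:,2]-206)<5)&(np.hypot(*l.T)<12)
        c=l[(np.abs(X[:,2]-192)<14)&(l[:,0]<-50)&(l[:,0]>-130)&(np.abs(l[:,1])<5),0]
        print(n,k,a.sum(),"rod y@-50 %.1f slope deg %.1f z %.1f end %.1f"%(np.polyval(p,-50),np.degrees(p[0]),np.median(X[a,2]),c.min()),"post",b.sum(),np.median(l[b],0).round(1))
E
python3 inch.py '[[[0,0,0,31,-26,-12,50],[0,0,0,31,-26,-8,50],[0,0,0,31,-26,0,50],[0,0,0,31,-26,0,50],[0,0,0,31,-26,0,50]]]'
python3 inch.py '[[[0,0,0,31,-26,0,50],[0,0,0,31,-26,0,50],[0,0,0,31,-26,0,50],[0,0,0,31,-26,0,50],[0,0,0,31,-26,0,50]]]'
```

```text
(array([564.39880767, -39.97345528, 241.08060079]), np.float64(0.004285549522194287)) (array([608.64360001, -26.52354802, 241.61142636]), np.float64(0.12179401111285415))
side store 85 rod y@-50 0.7 slope deg -0.3 z 195.4 end -74.7 post 49 [-1.7  0.6]
side dry 111 rod y@-50 -1.1 slope deg -0.0 z 195.3 end -108.9 post 30 [ 0.8 -1. ]
side snap 94 rod y@-50 -0.2 slope deg -3.6 z 195.5 end -96.1 post 27 [-0.8 -0.9]
top store 91 rod y@-50 0.8 slope deg 0.4 z 191.7 end -76.3 post 33 [-1.1  1.6]
top dry 110 rod y@-50 0.6 slope deg -0.0 z 191.5 end -109.7 post 32 [ 0.9 -0.5]
top snap 150 rod y@-50 -0.2 slope deg -1.3 z 191.3 end -97.6 post 32 [-0.1 -0.5]
clock: 0.52
tool_pos: [303.7, -448.4, 251.0]
tool_rot: [-180.0, 0.0, 17.4]
contact_force: [0.3, -0.1, -0.3]
finger_gap: 50.2
gripper_force: 0.0
clock: 0.93
tool_pos: [412.6, -278.0, 251.0]
tool_rot: [-180.0, 0.0, 17.4]
contact_force: [0.7, -0.5, 0.8]
finger_gap: 50.1
gripper_force: 0.0
```

```bash
python3 inch.py '[[[0,0,0,31,-26,-12,50],[0,0,0,31,-26,-12,50],[0,0,0,31,-26,-10,50],[0,0,0,31,-26,0,50],[0,0,0,31,-26,0,50]]]'
python3 inch.py '[[[0,0,0,31,-26,0,50],[0,0,0,29,-25,0,50],[0,0,-1.6,0,0,0,50],[0,0,0,0,0,0,50],[0,0,0,0,0,0,50]]]'
```

```text
clock: 1.35
tool_pos: [521.5, -108.6, 285.5]
tool_rot: [179.9, -0.1, 17.4]
contact_force: [-0.4, -0.1, 0.6]
finger_gap: 50.0
gripper_force: 0.0
clock: 1.77
tool_pos: [562.3, -44.0, 284.1]
tool_rot: [-180.0, 0.1, 19.0]
contact_force: [0.5, -0.4, 0.6]
finger_gap: 49.9
gripper_force: 0.0
```

```bash
python3 inch.py '[[[0,0,0,3,-3,25,50],[0,0,0,0,0,25,50],[0,0,0,0,0,18,50],[0,0,0,0,0,9,50],[0,0,0,0,0,0,50]]]'
python3 - <<'E'
from h import *
for n in("side","top"):
    p,d=get_image(n);c=p[165:285,280:440] if n=="side" else p[180:270,320:440]
    cv2.imwrite(f"pics/{n}1.png",cv2.convertScaleAbs(cv2.resize(c[:,:,::-1],None,fx=4,fy=4,interpolation=cv2.INTER_CUBIC),alpha=1.5))
E
```

```text
clock: 2.18
tool_pos: [562.7, -41.6, 205.7]
tool_rot: [-179.9, 0.2, 18.8]
contact_force: [-0.3, 0.2, 0.6]
finger_gap: 50.1
gripper_force: 0.0
```

View pics/side1.png

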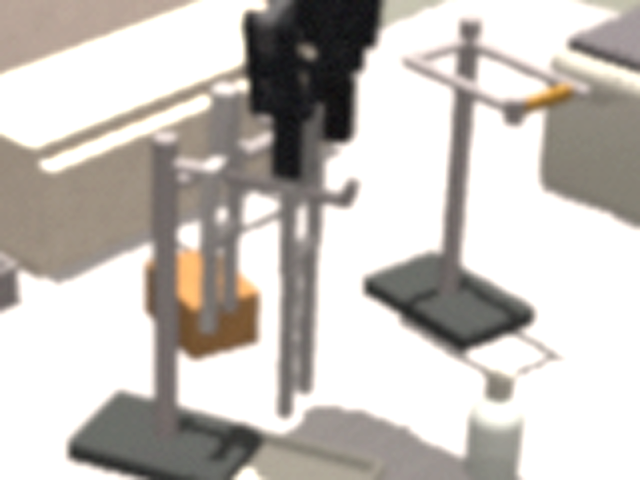

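The fingers straddle the long fork's stem, with pads at (288,170) and (340,135). Closing.

```bash
python3 inch.py '[[[0,0,0,2,-1,0,40],[0,0,0,0,0,0,25],[0,0,0,0,0,0,15],[0,0,0,0,0,0,8],[0,0,0,0,0,0,8]]]'
python3 inch.py '[[[0,0,0,0,0,0,8],[0,0,0,0,0,0,8],[0,0,0,0,0,0,8],[0,0,0,0,0,0,8],[0,0,0,0,0,0,8]]]'
```

```text
clock: 2.7
tool_pos: [567.0, -38.7, 209.0]
tool_rot: [179.9, -0.1, 19.0]
contact_force: [-0.3, -1.0, 3.8]
finger_gap: 13.0
gripper_force: 59.7
clock: 3.12
tool_pos: [567.0, -38.7, 208.9]
tool_rot: [179.9, -0.1, 19.0]
contact_force: [0.1, -0.6, 5.8]
finger_gap: 12.7
gripper_force: 59.9
```

```bash
python3 inch.py '[[[0,0,0,0,0,-5,8],[0,0,0,0,0,-6,8],[0,0,0,0,0,-6,8],[0,0,0,0,0,0,8],[0,0,0,0,0,0,8]]]'
python3 - <<'E'
from h import *
p,d=get_image("side");c=p[165:285,280:440]
cv2.imwrite("pics/side2.png",cv2.convertScaleAbs(cv2.resize(c[:,:,::-1],None,fx=4,fy=4,interpolation=cv2.INTER_CUBIC),alpha=1.5))
E
```

```text
clock: 3.53
tool_pos: [566.1, -38.2, 225.1]
tool_rot: [180.0, -0.0, 19.0]
contact_force: [0.9, 0.3, -0.9]
finger_gap: 13.0
gripper_force: 59.2
```

View pics/side2.png

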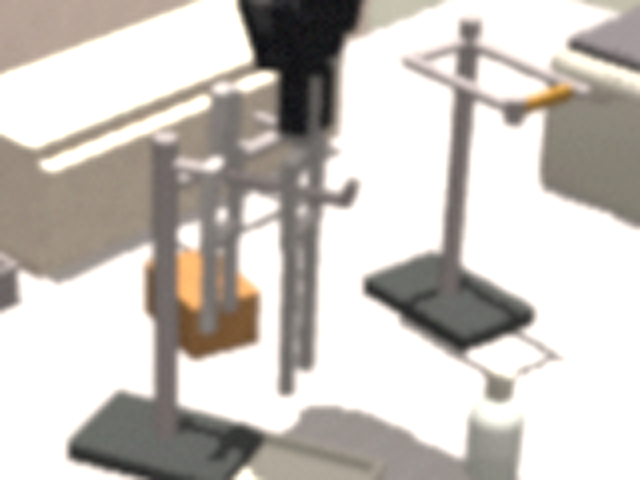

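```bash
python3 inch.py '[[[0,0,0,0,0,-5,8],[0,0,0,-6,0,0,8],[0,0,0,-12,0,0,8],[0,0,0,-14,0,0,8],[0,0,0,-14,0,0,8]]]'
python3 inch.py '[[[0,0,0,-12,0,0,8],[0,0,0,-6,0,0,8],[0,0,0,0,0,-10,8],[0,0,0,0,0,-25,8],[0,0,0,0,0,-30,8]]]'
```

```text
clock: 4.0
tool_pos: [521.6, -53.5, 229.6]
tool_rot: [-180.0, 0.0, 19.0]
contact_force: [0.1, 0.1, -1.8]
finger_gap: 12.8
gripper_force: 59.1
clock: 4.42
tool_pos: [504.9, -58.9, 294.9]
tool_rot: [-179.9, 0.1, 19.0]
contact_force: [0.6, 0.4, -1.5]
finger_gap: 13.2
gripper_force: 59.1
```

```bash
python3 inch.py '[[[0,0,0,-14,34,0,8],[0,0,0,-14,34,0,8],[0,0,0,-14,34,0,8],[0,0,0,-14,34,0,8],[0,0,0,-14,32,0,8]]]'
python3 inch.py '[[[0,0,5,0,0,0,8],[0,0,6,0,0,0,8],[0,0,6,0,0,0,8],[0,0,6,0,0,0,8],[0,0,5.8,0,0,0,8]]]'
python3 inch.py '[[[0,0,0,0,0,0,8],[0,0,0,0,0,0,8]]]'
```

```text
clock: 4.83
tool_pos: [494.6, -242.8, 296.0]
tool_rot: [179.9, -0.1, 19.0]
contact_force: [0.9, 0.1, -1.3]
finger_gap: 12.9
gripper_force: 59.1
clock: 5.25
tool_pos: [494.9, -240.8, 295.7]
tool_rot: [-180.0, -0.1, -10.1]
contact_force: [0.1, -0.1, -1.7]
finger_gap: 12.9
gripper_force: 59.3
clock: 5.42
tool_pos: [494.8, -240.6, 295.5]
tool_rot: [180.0, -0.1, -9.6]
contact_force: [0.4, 1.1, -1.3]
finger_gap: 13.2
gripper_force: 59.3
```

```bash
python3 inch.py '[[[0,0,0,0,0,20,8],[0,0,0,0,0,25,8],[0,0,0,0,1,20,8],[0,0,0,0,0,5,8],[0,0,0,0,0,0,8]]]'
python3 - <<'E'
from h import *
p,d=get_image("side");q,d=get_image("top")
a=cv2.resize(p[150:250,360:460],(400,400),interpolation=cv2.INTER_CUBIC);b=cv2.resize(q[190:290,410:510],(400,400),interpolation=cv2.INTER_CUBIC)
cv2.imwrite("pics/c3.png",cv2.convertScaleAbs(np.hstack([a,b])[:,:,::-1],alpha=1.5))
E
```

```text
clock: 5.83
tool_pos: [493.3, -241.4, 223.6]
tool_rot: [-179.9, 0.2, -9.7]
contact_force: [0.6, 0.1, -0.6]
finger_gap: 12.9
gripper_force: 59.2
```

View pics/c3.png

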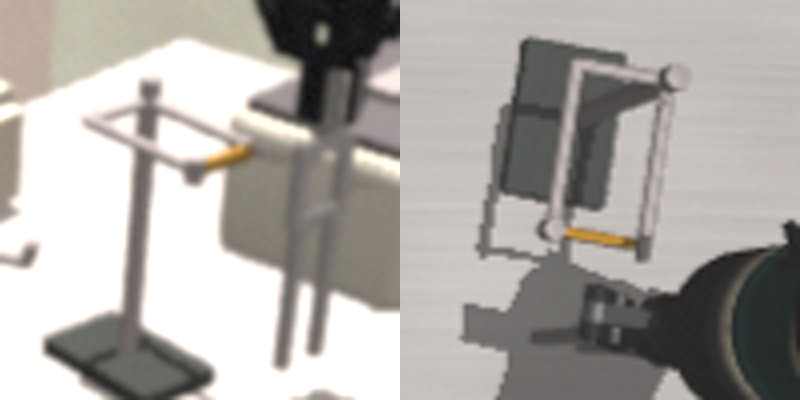

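Run:
```python
from h import *
q=np.radians(-9.7);c,s=np.cos(q),np.sin(q);t=np.array([493.3,-241.4])
obs=[(430.8,241.3),(439.5,238)]
for y,o in zip((18,-18),obs):pass
def pts(x,y,z): return [[x-s*l,y+c*l,z-136] for l in(14,-14)]
print(proj("side",pts(*t,208.6)))
f=lambda v:(proj("side",pts(t[0]+c*0-s*v[0],t[1]+c*v[0],v[1]))-obs).ravel()
r=least_squares(f,[0,208]);print(r.x,r.fun.round(2))
```

```text
[[428.94415417 242.70436716]
 [437.23342657 239.29736178]]
[ -6.72532242 210.07304931] [ 0.22  0.04 -0.23 -0.04]
```

```bash
python3 inch.py '[[[0,0,0,8,-2,0,8],[0,0,0,8,0,0,8],[0,0,0,8,0,0,8],[0,0,0,8,0,0,8],[0,0,0,8,0,0,8]]]'
python3 inch.py '[[[0,0,0,8,0,0,8],[0,0,0,7,0,0,8],[0,0,0,6,0,0,8],[0,0,0,6,0,0,8],[0,0,0,6,0,0,8]]]'
```

```text
clock: 6.35
tool_pos: [534.9, -246.8, 225.1]
tool_rot: [180.0, -0.0, -9.8]
contact_force: [-0.4, 0.3, -0.8]
finger_gap: 12.7
gripper_force: 59.3
clock: 6.77
tool_pos: [566.0, -252.6, 224.3]
tool_rot: [180.0, 0.1, -9.8]
contact_force: [-2.6, 0.1, -1.4]
finger_gap: 13.1
gripper_force: 59.2
```

```bash
python3 inch.py '[[[0,0,0,6,0,0,8],[0,0,0,6,0,0,8],[0,0,0,6,0,0,8],[0,0,0,6,0,0,8],[0,0,0,6,0,0,8]]]'
python3 inch.py '[[[0,0,0,6,0,0,8],[0,0,0,0,0,0,8],[0,0,0,0,0,0,8],[0,0,0,0,0,0,8]]]'
python3 - <<'E'
from h import *
p,d=get_image("side");q,d=get_image("top")
a=cv2.resize(p[150:250,340:440],(400,400),interpolation=cv2.INTER_CUBIC);b=cv2.resize(q[190:290,410:510],(400,400),interpolation=cv2.INTER_CUBIC)
cv2.imwrite("pics/c4.png",cv2.convertScaleAbs(np.hstack([a,b])[:,:,::-1],alpha=1.5))
E
```

```text
clock: 7.18
tool_pos: [597.2, -257.1, 225.2]
tool_rot: [-180.0, -0.1, -9.8]
contact_force: [0.3, 0.7, -1.0]
finger_gap: 13.2
gripper_force: 59.3
clock: 7.52
tool_pos: [601.6, -258.2, 224.7]
tool_rot: [-180.0, 0.0, -9.8]
contact_force: [-0.1, -0.8, -2.0]
finger_gap: 13.1
gripper_force: 59.3
```

View pics/c4.png

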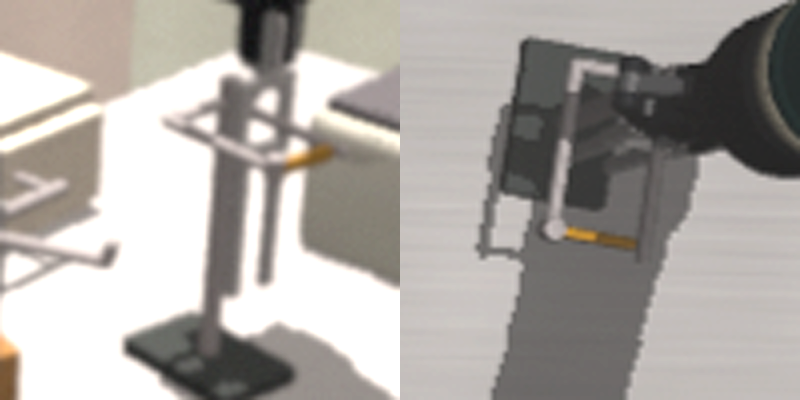

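The gate is shut again at right (600,237), behind the fork, and the rod passes through the eye. Lowering.

```bash
python3 inch.py '[[[0,0,0,0,0,4,8],[0,0,0,0,0,4,8],[0,0,0,0,0,4,8],[0,0,0,0,0,1,8],[0,0,0,0,0,0,8]]]'
python3 inch.py '[[[0,0,0,0,0,1,8],[0,0,0,0,0,1,8],[0,0,0,0,0,0,8],[0,0,0,0,0,0,8]]]'
```

```text
clock: 8.03
tool_pos: [601.2, -258.2, 211.1]
tool_rot: [-180.0, 0.1, -9.8]
contact_force: [-0.8, 0.7, -0.9]
finger_gap: 13.3
gripper_force: 59.3
clock: 8.37
tool_pos: [601.7, -258.3, 209.8]
tool_rot: [180.0, -0.0, -9.8]
contact_force: [-0.2, -0.8, -1.3]
finger_gap: 13.0
gripper_force: 59.3
```

```bash
python3 inch.py '[[[0,0,0,0,0,1,8],[0,0,0,0,0,1,8],[0,0,0,0,0,0,8],[0,0,0,0,0,0,8]]]'
python3 inch.py '[[[0,0,0,0,0,1,8],[0,0,0,0,0,0,8],[0,0,0,0,0,0,8]]]'
```

```text
clock: 8.7
tool_pos: [602.0, -258.5, 209.0]
tool_rot: [180.0, -0.1, -9.8]
contact_force: [-2.0, 0.4, 5.5]
finger_gap: 12.9
gripper_force: 60.3
clock: 8.95
tool_pos: [602.0, -258.5, 208.9]
tool_rot: [180.0, -0.1, -9.8]
contact_force: [-4.1, 1.3, 9.5]
finger_gap: 12.7
gripper_force: 61.0
```

```bash
python3 inch.py '[[[0,0,0,0,0,-2,8],[0,0,0,0,0,0,8],[0,0,0,0,0,0,16],[0,0,0,0,0,0,20],[0,0,0,0,0,0,30]]]'
python3 inch.py '[[[0,0,0,0,0,0,40],[0,0,0,0,0,0,44],[0,0,0,0,0,0,44],[0,0,0,0,0,-10,44],[0,0,0,0,0,-20,44]]]'
python3 inch.py '[[[0,0,0,0,0,-30,44],[0,0,0,0,0,-25,44],[0,0,0,0,0,0,44],[0,0,0,0,0,0,44]]]'
python3 - <<'E'
from h import *
p,d=get_image("side");q,d=get_image("top")
a=cv2.resize(p[150:250,310:410],(400,400),interpolation=cv2.INTER_CUBIC);b=cv2.resize(q[190:290,410:510],(400,400),interpolation=cv2.INTER_CUBIC)
cv2.imwrite("pics/c5.png",cv2.convertScaleAbs(np.hstack([a,b])[:,:,::-1],alpha=1.5))
for n,i in(("side",p),("top",q)): np.save(f"pics/{n}5.npy",get_image(n)[1])
S={"snap":(630.2,-264.8,-9.8)}
for n in("side","top"):
    d=np.load(f"pics/{n}5.npy");m,r,t=C[n];R=cv2.Rodrigues(r)[0]
    v,u=np.nonzero(d>0);z=d[v,u];X=(np.c_[(u-m[0,2])/m[0,0]*z,(v-m[1,2])/m[1,1]*z,z]-t)@R
    q=np.radians(-9.8);M=np.array([[np.cos(q),-np.sin(q)],[np.sin(q),np.cos(q)]]);l=(X[:,:2]-[630.2,-264.8])@M
    k=(X[:,2]>212)&(X[:,2]<250)&(l[:,0]<-9)&(l[:,0]>-60)&(abs(l[:,1])<25);print(n,k.sum(),np.median(l[k],0),X[k,2].max() if k.sum() else 0)
E
```

```text
clock: 9.37
tool_pos: [601.6, -258.3, 208.4]
tool_rot: [-180.0, 0.0, -9.8]
contact_force: [0.1, 0.6, -0.4]
finger_gap: 29.4
gripper_force: 0.0
clock: 9.78
tool_pos: [600.2, -257.8, 236.9]
tool_rot: [-179.9, 0.3, -9.8]
contact_force: [-0.4, 0.8, 0.0]
finger_gap: 43.9
gripper_force: 0.0
clock: 10.12
tool_pos: [602.6, -258.6, 296.6]
tool_rot: [179.9, -0.3, -9.8]
contact_force: [-0.2, -0.4, 0.4]
finger_gap: 43.9
gripper_force: 0.0
side 100 [-33.06049109   5.66128733] 243.5347135192925
top 55 [-34.76870394   7.88350838] 241.7723967370835
```

```bash
python3 inch.py '[[[0,0,0,-5,-38,0,44],[0,0,0,-6,-38,0,44],[0,0,0,-6,-38,0,44],[0,0,0,-6,-38,0,44],[0,0,0,-5,-38,0,44]]]'
python3 inch.py '[[[0,0,0,-6,-38,0,44],[0,0,-7,0,0,0,44],[0,0,-7,0,0,0,44],[0,0,-7,0,0,0,44],[0,0,-7,0,0,0,44]]]'
python3 inch.py '[[[0,0,-0.8,0,0,0,44],[0,0,0,0,0,0,44],[0,0,0,0,0,0,44]]]'
cat > loc.py <<'E'
from h import *
import sys
def loc(x0,y0,yaw,xr):
    q=np.radians(yaw);M=np.array([[np.cos(q),-np.sin(q)],[np.sin(q),np.cos(q)]])
    for n in("side","top"):
        d=get_image(n)[1];m,r,t=C[n];R=cv2.Rodrigues(r)[0]
        v,u=np.nonzero(d>0);z=d[v,u];X=(np.c_[(u-m[0,2])/m[0,0]*z,(v-m[1,2])/m[1,1]*z,z]-t)@R;l=(X[:,:2]-[x0,y0])@M
        w=(l[:,0]>xr[0])&(l[:,0]<xr[1])&(abs(l[:,1])<28)
        for h in((215,247),(130,155),(105,130),(50,80)):
            k=w&(X[:,2]>h[0])&(X[:,2]<h[1])
            if k.sum()>5: print(n,h,k.sum(),"x",np.percentile(l[k,0],[5,50,95]).round(1),"y",np.percentile(l[k,1],[5,50,95]).round(1),"zmax",X[k,2].max().round(1))
E
python3 -c "
from loc import *
loc(630.2,-264.8,-9.8,(-65,-9));print();loc(640.3,-13.2,19,(-65,-9))"
```

```text
clock: 10.73
tool_pos: [605.5, -64.6, 292.7]
tool_rot: [180.0, 0.1, -9.8]
contact_force: [1.3, -0.0, -0.9]
finger_gap: 44.2
gripper_force: 0.0
clock: 11.15
tool_pos: [606.4, -27.5, 292.6]
tool_rot: [-180.0, 0.1, 18.6]
contact_force: [-0.6, 0.2, -0.5]
finger_gap: 43.9
gripper_force: 0.0
clock: 11.4
tool_pos: [606.7, -28.1, 293.2]
tool_rot: [-180.0, 0.1, 18.8]
contact_force: [0.8, 0.1, -0.5]
finger_gap: 44.2
gripper_force: 0.0
side (215, 247) 91 x [-37.7 -33.6 -24.4] y [-2.9  5.4  9.9] zmax 243.5
side (130, 155) 67 x [-34.3 -31.1 -26.2] y [-21.9   7.3  14.3] zmax 155.0
side (105, 130) 72 x [-34.2 -31.1 -26.8] y [-22.1 -14.7  12.4] zmax 129.7
side (50, 80) 50 x [-33.4 -30.  -24.8] y [-24.    0.6   8.6] zmax 79.8
top (215, 247) 74 x [-37.9 -32.7 -25.3] y [-1.3  7.1 11.1] zmax 241.5
top (130, 155) 22 x [-35.  -34.5 -31.2] y [-13.1   2.7  19.2] zmax 154.9
top (105, 130) 11 x [-34.7 -34.  -29.8] y [-18.4 -15.3  -1.7] zmax 129.5
top (50, 80) 10 x [-35.  -33.7 -28.1] y [-24.  -18.8 -16.9] zmax 77.4

side (215, 247) 112 x [-39.5 -35.3 -27. ] y [-10.6  -0.7   3. ] zmax 243.9
side (130, 155) 74 x [-36.6 -33.9 -29.5] y [-16.    9.5  16.9] zmax 155.0
side (105, 130) 88 x [-36.3 -33.3 -28.6] y [-16.5   9.6  18. ] zmax 130.0
top (130, 155) 7 x [-37.7 -37.3 -35.8] y [ 5.5 13.3 21.2] zmax 154.6
top (105, 130) 9 x [-37.5 -36.8 -32.3] y [-0.3 19.  19.8] zmax 126.1
```

```bash
python3 inch.py '[[[0,0,0,3,-1,25,50],[0,0,0,0,0,25,50],[0,0,0,0,0,20,50],[0,0,0,0,0,14,50],[0,0,0,0,0,0,50]]]'
python3 inch.py '[[[0,0,0,0,0,0,40],[0,0,0,0,0,0,25],[0,0,0,0,0,0,15],[0,0,0,0,0,0,8],[0,0,0,0,0,0,8]]]'
python3 inch.py '[[[0,0,0,0,0,0,8],[0,0,0,0,0,0,8],[0,0,0,0,0,0,8]]]'
```

```text
clock: 12.02
tool_pos: [607.4, -26.1, 206.4]
tool_rot: [-179.9, 0.3, 19.0]
contact_force: [-0.8, -0.1, 0.1]
finger_gap: 50.3
gripper_force: 0.0
clock: 12.43
tool_pos: [610.4, -26.1, 211.4]
tool_rot: [179.9, -0.1, 19.0]
contact_force: [0.1, -0.2, 3.7]
finger_gap: 12.9
gripper_force: 60.1
clock: 12.68
tool_pos: [610.4, -26.0, 211.3]
tool_rot: [179.9, -0.1, 19.0]
contact_force: [-0.6, -0.2, 6.9]
finger_gap: 12.9
gripper_force: 60.4
```

```bash
python3 inch.py '[[[0,0,0,0,0,-7,8],[0,0,0,0,0,-8,8],[0,0,0,0,0,-6,8],[0,0,0,0,0,0,8],[0,0,0,0,0,0,8]]]'
python3 -c "
from loc import *
loc(640.3,-13.2,19,(-65,-9))"
```

```text
clock: 13.1
tool_pos: [609.6, -25.9, 231.2]
tool_rot: [180.0, -0.0, 19.0]
contact_force: [-0.9, 0.3, -0.6]
finger_gap: 12.9
gripper_force: 59.6
side (215, 247) 142 x [-44.8 -36.5 -28.7] y [-17.8   7.2  17.6] zmax 246.9
side (130, 155) 89 x [-37.7 -34.8 -29.7] y [-17.6   8.5  15.1] zmax 154.9
side (105, 130) 19 x [-36.9 -33.9 -29.3] y [-19.8   9.6  13.2] zmax 129.7
```

```bash
python3 inch.py '[[[0,0,0,-6,0,0,8],[0,0,0,-12,0,0,8],[0,0,0,-14,0,0,8],[0,0,0,-14,0,0,8],[0,0,0,-14,0,0,8]]]'
python3 inch.py '[[[0,0,0,-14,0,0,8],[0,0,0,-14,0,0,8],[0,0,0,-10,0,0,8],[0,0,0,-6,0,0,8],[0,0,0,0,0,-10,8]]]'
python3 inch.py '[[[0,0,0,0,0,-25,8],[0,0,0,0,0,-25,8],[0,0,0,0,0,0,8]]]'
```

```text
clock: 13.62
tool_pos: [551.4, -45.8, 230.3]
tool_rot: [-180.0, 0.1, 19.0]
contact_force: [-0.2, -0.7, -1.6]
finger_gap: 13.1
gripper_force: 59.6
clock: 14.03
tool_pos: [508.8, -60.4, 239.4]
tool_rot: [-179.9, 0.2, 19.0]
contact_force: [-0.8, 0.2, -1.4]
finger_gap: 12.7
gripper_force: 59.6
clock: 14.28
tool_pos: [514.6, -59.5, 296.4]
tool_rot: [179.8, -0.5, 19.0]
contact_force: [1.3, 0.3, -1.1]
finger_gap: 13.0
gripper_force: 59.8
```

```bash
python3 inch.py '[[[0,0,0,-15,0,0,8],[0,0,0,14,-32,0,8],[0,0,0,16,-36,0,8],[0,0,0,16,-36,0,8],[0,0,0,16,-36,0,8]]]'
python3 inch.py '[[[0,0,0,16,-36,0,8],[0,0,0,16,-36,0,8],[0,0,0,16,-36,0,8],[0,0,0,16,-36,0,8],[0,0,0,3,-6,0,8]]]'
python3 inch.py '[[[0,0,7,0,0,0,8],[0,0,7,0,0,0,8],[0,0,5.8,0,0,0,8],[0,0,0,0,0,0,8],[0,0,0,0,0,0,8]]]'
```

```text
clock: 14.7
tool_pos: [510.4, 89.7, 291.5]
tool_rot: [180.0, -0.1, 19.0]
contact_force: [0.4, 0.2, -1.9]
finger_gap: 12.7
gripper_force: 59.6
clock: 15.12
tool_pos: [523.0, 260.3, 291.3]
tool_rot: [-179.7, -0.1, 19.5]
contact_force: [-1.5, 0.9, -0.9]
finger_gap: 13.0
gripper_force: 59.6
clock: 15.53
tool_pos: [524.6, 251.8, 290.9]
tool_rot: [-180.0, -0.0, -0.6]
contact_force: [-0.3, 0.1, -1.3]
finger_gap: 12.8
gripper_force: 59.6
```

```bash
python3 inch.py '[[[0,0,0,0,0,15,8],[0,0,0,0,-1,20,8],[0,0,0,0,0,18,8],[0,0,0,0,0,8,8],[0,0,0,0,0,0,8]]]'
python3 -c "
from loc import *
loc(524.6,252.3,-0.7,(-25,25));print(observe()['tool_pos'])"
```

```text
clock: 15.95
tool_pos: [523.6, 251.8, 227.9]
tool_rot: [179.9, 0.2, -0.7]
contact_force: [0.1, -0.8, -0.9]
finger_gap: 12.4
gripper_force: 59.6
side (215, 247) 315 x [-11.9  -5.4   2.8] y [-20.8  -0.3  17.7] zmax 246.9
side (130, 155) 139 x [-5.  -2.8  3.3] y [-19.    7.   14.9] zmax 155.0
side (105, 130) 45 x [-5.3 -2.8  2.3] y [-18.6   8.5  14.5] zmax 129.8
[524.86617986 252.72632529 230.3478317 ]
```

```bash
python3 inch.py '[[[0,0,0,6,-1,0,8],[0,0,0,10,-1,0,8],[0,0,0,10,0,0,8],[0,0,0,10,0,0,8],[0,0,0,10,0,0,8]]]'
python3 inch.py '[[[0,0,0,10,0,0,8],[0,0,0,10,0,0,8],[0,0,0,8,0,0,8],[0,0,0,4,0,0,8],[0,0,0,0,0,0,8]]]'
python3 inch.py '[[[0,0,0,0,0,5,8],[0,0,0,0,0,5,8],[0,0,0,0,0,5,8],[0,0,0,0,0,0,8],[0,0,0,0,0,0,8]]]'
```

```text
clock: 16.47
tool_pos: [572.2, 253.6, 230.1]
tool_rot: [-180.0, -0.0, -0.8]
contact_force: [-0.2, -0.2, -0.7]
finger_gap: 12.8
gripper_force: 59.7
clock: 16.88
tool_pos: [603.4, 253.1, 229.4]
tool_rot: [180.0, 0.0, -0.8]
contact_force: [0.4, -1.2, -2.1]
finger_gap: 13.0
gripper_force: 59.7
clock: 17.3
tool_pos: [602.0, 253.3, 214.2]
tool_rot: [180.0, 0.1, -0.8]
contact_force: [-0.1, -0.1, -1.4]
finger_gap: 13.1
gripper_force: 59.7
```

```bash
python3 inch.py '[[[0,0,0,0,0,1,8],[0,0,0,0,0,1,8],[0,0,0,0,0,1,8],[0,0,0,0,0,0,8],[0,0,0,0,0,0,8]]]'
python3 inch.py '[[[0,0,0,0,0,1,8],[0,0,0,0,0,0,8],[0,0,0,0,0,0,8]]]'
```

```text
clock: 17.72
tool_pos: [602.5, 253.4, 211.8]
tool_rot: [180.0, 0.0, -0.8]
contact_force: [-0.1, -1.0, -0.5]
finger_gap: 12.8
gripper_force: 59.7
clock: 17.97
tool_pos: [602.7, 253.5, 211.4]
tool_rot: [-180.0, -0.0, -0.8]
contact_force: [-1.6, -1.8, 3.0]
finger_gap: 13.1
gripper_force: 60.3
```

```bash
python3 inch.py '[[[0,0,0,0,0,-1,8],[0,0,0,0,0,0,8],[0,0,0,0,0,0,16],[0,0,0,0,0,0,20],[0,0,0,0,0,0,30]]]'
python3 inch.py '[[[0,0,0,0,0,0,40],[0,0,0,0,0,0,44],[0,0,0,0,0,0,44],[0,0,0,0,0,-10,44],[0,0,0,0,0,-20,44]]]'
python3 inch.py '[[[0,0,0,0,0,-30,44],[0,0,0,0,0,-30,44],[0,0,0,-20,0,-20,44],[0,0,0,-38,0,0,44],[0,0,0,-38,0,0,44]]]'
python3 inch.py '[[[0,0,0,0,0,0,44],[0,0,0,0,0,0,44],[0,0,0,0,0,0,44],[0,0,0,0,0,0,44],[0,0,0,0,0,0,44]]]'
python3 - <<'E'
from loc import *
loc(630.2,-264.8,-9.8,(-65,-9));print();loc(641,251,-.8,(-65,-9))
p,d=get_image("side");q,d=get_image("top")
a=cv2.resize(p[150:290,190:440],(750,420),interpolation=cv2.INTER_CUBIC);b=cv2.resize(q[185:265,225:490],(750,226),interpolation=cv2.INTER_CUBIC)[:170]
cv2.imwrite("pics/end.png",cv2.convertScaleAbs(np.vstack([a,b])[:,:,::-1],alpha=1.5))
E
```

```text
clock: 18.38
tool_pos: [602.5, 253.4, 211.7]
tool_rot: [-180.0, 0.0, -0.8]
contact_force: [-0.2, -0.6, -0.1]
finger_gap: 29.9
gripper_force: 0.0
clock: 18.8
tool_pos: [601.2, 252.5, 240.0]
tool_rot: [179.9, 0.3, -0.8]
contact_force: [0.4, 0.9, 0.3]
finger_gap: 44.1
gripper_force: 0.0
clock: 19.22
tool_pos: [506.5, 255.1, 323.8]
tool_rot: [-179.9, -0.2, -0.9]
contact_force: [0.6, -0.1, 0.3]
finger_gap: 44.0
gripper_force: 0.0
clock: 19.63
tool_pos: [507.6, 254.4, 321.7]
tool_rot: [-180.0, 0.0, -0.9]
contact_force: [0.5, 0.8, 0.0]
finger_gap: 43.9
gripper_force: 0.0
side (215, 247) 90 x [-37.2 -32.9 -24.9] y [-3.6  5.1  9.4] zmax 243.7
side (130, 155) 66 x [-34.1 -30.9 -26.3] y [-21.4   6.5  14.5] zmax 154.2
side (105, 130) 70 x [-34.  -31.2 -26.3] y [-23.4 -15.4  12.4] zmax 129.9
side (50, 80) 51 x [-33.2 -30.3 -25.2] y [-25.9   1.2   8.2] zmax 79.6
top (215, 247) 75 x [-37.8 -32.4 -24.8] y [-1.5  6.8 10.9] zmax 240.9
top (130, 155) 26 x [-35.  -33.7 -29.6] y [-12.5   1.8  19.7] zmax 154.8
top (105, 130) 27 x [-35.3 -33.6 -28.4] y [-17.4   8.9  14.5] zmax 128.6
top (50, 80) 18 x [-35.4 -34.4 -28. ] y [-24.2 -17.3  10.2] zmax 79.0

side (215, 247) 164 x [-44.8 -42.5 -32.3] y [-3.1  4.6  9.3] zmax 243.8
side (130, 155) 129 x [-42.3 -40.  -34.6] y [-20.7   5.5  14.3] zmax 154.8
side (105, 130) 114 x [-42.2 -39.9 -34.4] y [-23.    3.6  11.8] zmax 129.8
top (215, 247) 72 x [-46.3 -40.5 -33. ] y [-3.1  2.2 10. ] zmax 243.9
top (130, 155) 13 x [-43.7 -43.5 -41.9] y [-20.7 -14.8  13.8] zmax 154.1
top (105, 130) 18 x [-43.8 -41.4 -36.8] y [-22.3 -20.2   6.7] zmax 129.8
```

View pics/end.png

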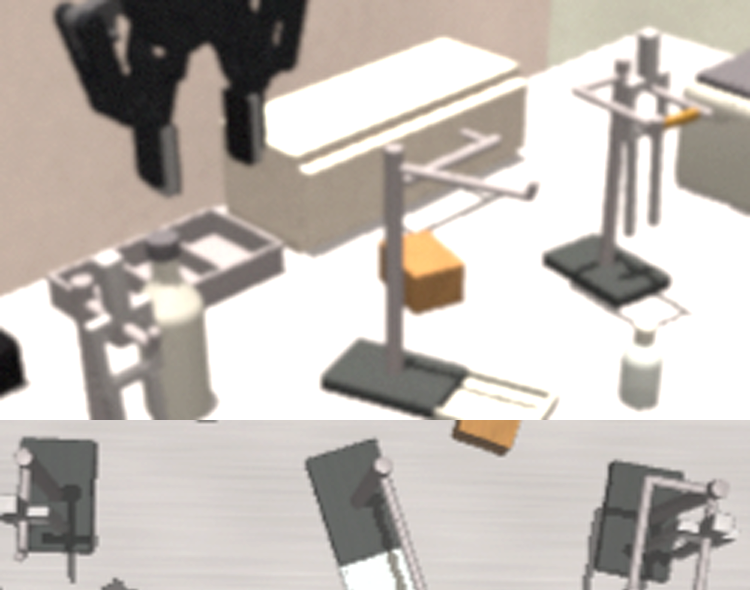

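The drying hook is empty. The long fork hangs on the snap rod at (650,75) with the brass gate shut at (682,118). The short fork hangs on the store rod at (120,300), and the bystanders are where they were. I'll let the forks settle and hand in.

```bash
for i in 1 2 3; do python3 inch.py '[[[0,0,0,0,0,0,44],[0,0,0,0,0,0,44],[0,0,0,0,0,0,44],[0,0,0,0,0,0,44],[0,0,0,0,0,0,44]]]' >/dev/null; done
python3 -c "
from rig import env, get_image, get_calibration, observe
print(env.finish_job())"
```

```text
the job is handed in; nothing more can be done
None
```

The longer fork hangs on the snap hook with the gate shut behind it, the shorter fork hangs on the shorter open hook, and the job is handed in at about 21 s; no verdict came back.

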